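# Restock the canteen table caddy from the sloped refill bin

### The job

Take the tall rectangular tin out of the sloped refill bin and put it into the empty middle bay of the wooden table caddy. The bay leaves no finger room beside the tin's broad faces and the bin none at its narrow ends, so first stand the tin upright on the cork mat and let go, then take it again by its narrow ends and lower it all the way to the bay's floor before letting go, upright and centred lengthwise. Leave the low tin and the round jar in their bays, and do not disturb the beaker and spoon.

Things in the scene. Friction and masses are not known exactly. Their poses are not given: they have to be found in the camera images.
- tall_tin: The tall tin: plain steel box with a flat lid, 66 long (its x) x 32 wide (its y) x 60 high (its z) mm, 0.1-0.2 kg. Origin: centre of its underside. It starts standing on the sloping floor of one of the three bin bays (any of them), its long side along the slope, so its z axis leans about 25 degrees towards the robot.
- low_tin: Another plain steel tin with the same 66 x 32 mm footprint (x, y) but only 36 mm high; origin at the centre of its underside. Stands in another bin bay; stays there.
- round_jar: Round steel jar, 48 mm diameter, 60 mm high; origin at the centre of its underside. Stands in the remaining bin bay; stays there.
- bin: Fixed white refill bin, three bays side by side along y. Origin on the table, under the middle. Floor slopes 25 deg, low towards the robot (-x), 32 mm above the table at the bay centres. Each bay is 72 mm along the slope, 100 mm across inside. Walls 4 mm thick, square to the floor: front 60 mm high (top 62 mm before the origin, 70 over the table), back 35 (top 81 over the table), between bays 40.
- bay_left (a point): Centre of the floor of the bin's bay at +y (left seen from the robot), 104 mm from the middle one.
- bay_middle (a point): Centre of the floor of the bin's middle bay.
- bay_right (a point): Centre of the floor of the bin's bay at -y, 104 mm from the middle one.
- mat: Fixed cork mat lying on the table, 130 x 130 mm, 4 mm thick; origin at the centre of its underside.
- caddy: Fixed wooden table caddy: base 70 (x) x 141 (y) x 5 mm high, origin at the centre of its underside. Four upright dividers, each 50 mm long (x), 4 mm thick (y), reaching 65 mm above the table. The outer two of its three bays are filled to about 60 mm above the table with a carton (+y) and menu cards (-y); the middle bay is empty, open at both ends and at the top.
- empty_bay (a point): Centre of the floor of the caddy's empty middle bay, 5 mm above the table. The bay is 37 mm wide (y), its walls are 50 mm long (x) and 60 mm high above this floor; so the tin stands out 8 mm beyond the walls at each end, with its top level with theirs. x runs along the bay: the tin's long side goes along it (either way round).
- beaker: White plastic beaker, 72 mm diameter at the rim, 95 mm high; origin at the centre of its underside. Bystander.
- spoon: Steel spoon, 170 mm long, lying flat along its x; origin under its middle. Bystander.
Mind the look-alikes: they are no part of the job. Of the things shaped like the mat, the cork one is meant. What is shaped like the caddy but red is not meant.

How it is judged:
By the outcome, as a careful person would: the job done as asked, in the order asked, and still so for the second after the job is handed in, with the robot touching nothing.
It also fails if it takes over 58 s, if anything falls off the work surface, if the arm or the gripper's body presses on something with over 40 N, if the wrist force passes 120 N, or if a joint passes its speed limit or range.

### The arm

A 6-joint arm with a two-finger parallel gripper is mounted at the origin on the work surface. World frame = base frame: x ahead of the robot, y to its left, z up, the work surface at z = 0. Lengths are in mm, angles in rad, forces in N, time in s.
With the tool pointing down it reaches from about 325 to 900 mm from the base axis. Payload 6.1 kg.
Tool frame: the origin (TCP) lies midway between the tips of the shut fingers; the grasp point (between the pads) lies 19 mm behind it; z points along the fingers, y is the line along which they close (so a half turn about z gives the same grasp; the last joint's range is limited). The gripper opens to 87 mm and grips with 3 to 60 N. Pads are 19 mm wide; open, the fingers measure 117 mm over their backs; the gripper's body (75 mm by 190 mm) begins 51 mm behind the grasp point.
Start: joints at [1.168, 0.22, 1.526, -0, 1.395, -0.126], TCP at [170.798, 601.202, 222.538] pointing down, gripper open.
Joint ranges: [-2.98, 2.98], [-0.91, 2.08], [0.09, 2.57], [-1.24, 4.39], [0.2, 2.65], [-2.68, 2.68]. Speed limits (rad/s): [2.57, 2.57, 3.01, 3.14, 3.14, 3.14].

### API

Orientations are given as a rotation vector (axis times angle).
In Python, from bench import bot gives the robot as it stands.
- The arm moves only by the tool step_arm, never from a script. Its argument "series" is a list of rows, each a list of 3 entries, a list of its own where there are three numbers: the shift along the world's x, y, z in mm, then the turn, a rotation vector about the world's x, y, z in rad, then the opening, from 0 (shut) to 1 (fully open). In form: [[[dx, dy, dz], [wx, wy, wz], grip], ...]. A call has 1 to 20 rows; each row shifts and turns the commanded pose from where the row before left it; what a row does not reach is not made up. A row lasts 1/8 s, in which the tool goes at most 62.5 mm and 10.7 degrees, less where a joint would pass 70% of its speed; a pose out of reach is approached as far as the arm can. A call with a gripper value outside its range is refused whole. The fingers move at their own pace and stop on an object; the grip force is fixed at half the most. Time passes only in rows, so rows that do not move let the fingers close. It gives the time, the measured TCP pose, the force, the opening and the grip force at its end, in the units of the state.
- bot.read_state(): the state, without advancing time (a new reading comes with each control period).
- bot.camera(name): name is "scene" or "top" or "wrist"; returns a dict with "frame" (480x640x3 uint8, red, green, blue), "mtx" (3x3 intrinsics, pixels), "R" (3x3) and "t" (3): a world point X has camera coordinates R X + t; the wrist camera has in their place "T_tool_cam" (4x4, takes a point from camera to tool coordinates, whose origin is the TCP and whose axes are the flange's). Camera axes: x right, y down, z forward; pixel columns grow to the right and rows downward; lengths in mm; the calibration is good to about 2 mm. A picture is of the moment at which its call begins: read the wrist's pose just before it. There is no depth.
- bot.job_done(): hands the job in; it is judged then, once.
The state is a dict: "clock": time; "joints": joint angles; "dq": joint speeds; "joint_torque": joint torques, N m; "position": TCP position; "ee_rot": TCP orientation; "ft_force": force on the tool from outside, world axes, zero at the start; "moment": the same for the moment, N m; "grip_width": finger opening in mm; "grasp_force": force on a finger pad.
Only numpy, scipy, OpenCV 4.12 (cv2) and the standard library are available. Lean on these libraries where they do the work, as an engineer would, in place of code of your own. Each camera call takes 0.05 s, during which the arm holds its last target. There are 200 camera calls.

## Working session

There is one attempt and no reset: what is moved stays moved. The work goes in short steps, Python scripts to look and compute and a tool call to move; the robot and the scene stay as the last step left them, time stands still between calls to the robot, and variables do not carry over. Pictures are saved under pics/ and viewed, at most 10 in all, crops included, and the job is handed in when it is done.

Besides the shell and the picture viewer there is one more tool, called after "Emit:" as name(argument=value, ...), one argument or row to a line, values as JSON. step_arm: Moves the arm, as the interface text tells. Its arguments: {"type":"object","properties":{"series":{"type":"array"}},"required":["series"]}

```bash
ls; mkdir -p pics
python3 - <<'E'
from bench import bot
import cv2,numpy as np
s=bot.read_state();print(s)
for n in("scene","top"):
    c=bot.camera(n);cv2.imwrite(f"pics/{n}0.png",c["frame"][:,:,::-1]);np.savez(f"{n}.npz",**c);print(n,c["mtx"],c["R"],c["t"])
c=bot.camera("wrist");print(c["mtx"],c["T_tool_cam"])
E
```

```text
pics
{'clock': 0.0, 'joints': array([ 1.16789134e+00,  2.21220171e-01,  1.52762976e+00, -3.43351729e-05,
        1.39471987e+00, -1.26109590e-01]), 'dq': array([ 9.79266023e-04, -7.13534918e-05, -1.86664697e-03,  6.37992664e-04,
       -7.96020911e-04, -2.58776827e-04]), 'joint_torque': array([-9.96316121e-04, -4.94614255e+01, -3.87364018e+01,  6.98059564e-02,
        5.73680573e-02, -8.41890483e-05]), 'position': array([170.56496431, 600.61240763, 221.43109527]), 'ee_rot': array([-4.33326113e-01, -3.11107398e+00,  3.01110657e-03]), 'ft_force': array([-0.62931997, -0.14366494, -1.39998753]), 'moment': array([ 0.00024583,  0.03344806, -0.01278271]), 'grasp_force': 0.0, 'grip_width': 86.82380020538142}
scene [[583.25235525   0.         315.9006157 ]
 [  0.         583.25235525 239.20393322]
 [  0.           0.           1.        ]] [[-0.67232593  0.74025363 -0.00155162]
 [ 0.54392496  0.49258898 -0.67933919]
 [-0.50211898 -0.45758132 -0.73382277]] [ 316.40803388 -227.60690646 1761.96384526]
top [[615.94601631   0.         320.64632465]
 [  0.         615.94601631 236.04674745]
 [  0.           0.           1.        ]] [[ 0.01146472 -0.99968197  0.02246157]
 [-0.9847304  -0.01518983 -0.17342235]
 [ 0.17370839 -0.02013035 -0.98459137]] [ -20.80246873  466.43129955 1516.82236109]
[[380.4252435    0.         320.37872383]
 [  0.         380.4252435  237.93108873]
 [  0.           0.           1.        ]] [[-6.13473281e-04 -9.52342788e-01 -3.05029239e-01  8.31781916e+01]
 [ 9.99998956e-01 -1.85193130e-04 -1.43299475e-03 -4.44667234e-01]
 [ 1.30821290e-03 -3.05029800e-01  9.52341908e-01 -1.62056664e+02]
 [ 0.00000000e+00  0.00000000e+00  0.00000000e+00  1.00000000e+00]]
```

View pics/scene0.png

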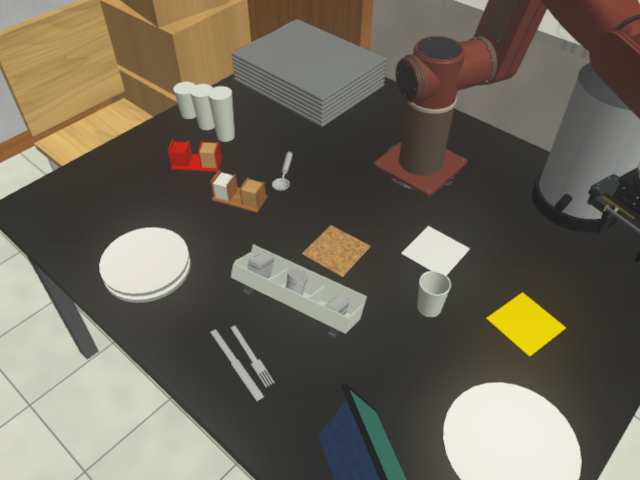

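View pics/top0.png

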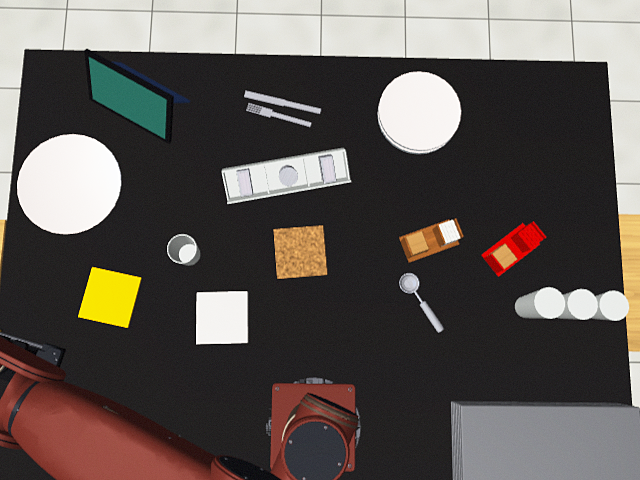

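The top view shows the bin around (287,176), the cork mat at (300,251), the wooden caddy at (431,240), the spoon at (420,302) and the beaker at (183,249).

Candidates for the tall tin are the boxes at (245,183) and (327,168); the jar is at (288,175). The other mats are white (222,317) and yellow (110,297), and the red caddy is at (515,247). I'll check these in enlarged crops.

Run:
```python
import cv2,numpy as np
t=cv2.imread("pics/top0.png");s=cv2.imread("pics/scene0.png")
a=cv2.resize(t[140:212,215:359],(800,400),interpolation=cv2.INTER_CUBIC)
cv2.imwrite("pics/binTop.png",a)
b=cv2.resize(s[235:340,225:375],(800,560),interpolation=cv2.INTER_CUBIC)
cv2.imwrite("pics/binScene.png",b)
c=cv2.resize(t[215:285,395:475],(640,560),interpolation=cv2.INTER_CUBIC)
cv2.imwrite("pics/caddyTop.png",c)
```

```text
(no output)
```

View pics/binTop.png

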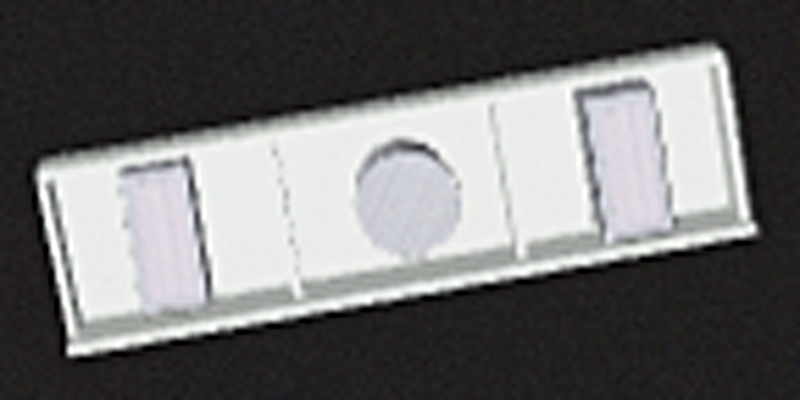

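View pics/binScene.png

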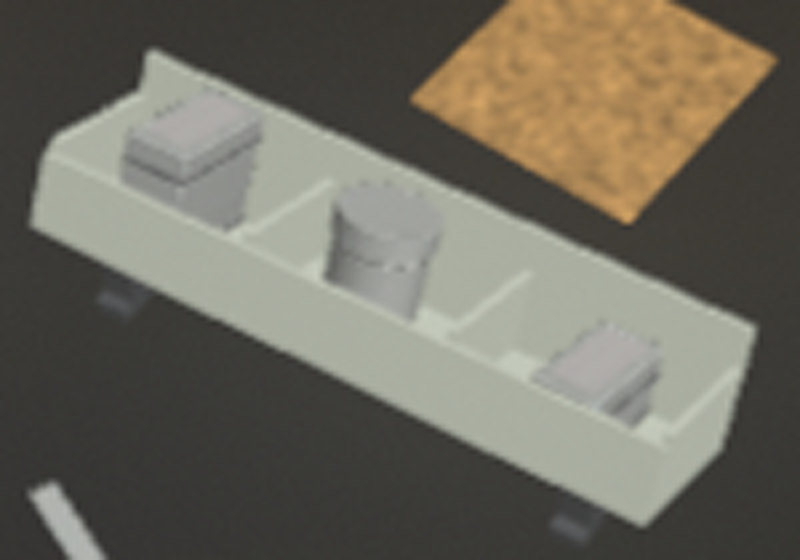

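View pics/caddyTop.png

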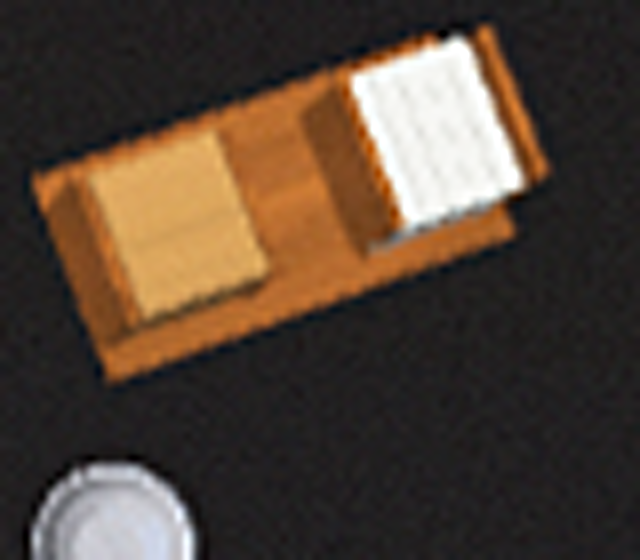

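The tall tin is the box at top (327,168), scene (261,261). The scene crop shows it as high as the jar with a full side visible, while the other box is low. Next I'll fit poses from both views.

```bash
cat > h.py <<'E'
import numpy as np
from scipy.optimize import least_squares
from scipy.spatial.transform import Rotation as Ro
cam={n:dict(np.load(n+".npz")) for n in("top","scene")}
def proj(c,X):
    p=np.atleast_2d(X)@c["R"].T+c["t"]; return (p@c["mtx"].T)[:,:2]/p[:,2:]
def wrist(bot):
    s=bot.read_state(); c=bot.camera("wrist")
    T=np.eye(4);T[:3,:3]=Ro.from_rotvec(s["ee_rot"]).as_matrix();T[:3,3]=s["position"]
    M=np.linalg.inv(T@c["T_tool_cam"]);c["R"]=M[:3,:3];c["t"]=M[:3,3];return c
def place(p,L): return np.atleast_2d(L)@Ro.from_euler("z",p[2]).as_matrix().T+[p[0],p[1],0]
def fit(obs,p0):
    # obs: (cam, local xyz, pixel)
    f=lambda p:np.concatenate([(proj(c,place(p,L))-px).ravel() for c,L,px in obs])
    r=least_squares(f,p0,loss="soft_l1"); return r.x,np.round(r.fun.reshape(-1,2),1)
a=np.radians(25);U=np.array([np.cos(a),0,np.sin(a)]);N=np.array([-np.sin(a),0,np.cos(a)])
def bl(u,y,n): return np.array([0,y,32])+u*U+n*N
E
python3 - <<'E'
from h import *
T,S=cam["top"],cam["scene"]
t=lambda x,y:np.array([215+x/5.556,140+y/5.556])
s=lambda x,y:np.array([225+x/5.333,235+y/5.333])
F,B=(-40,60),(40,35)
obs=[(T,bl(-40,158,60),t(68,355)),(T,bl(-40,-158,60),t(757,232)),(T,bl(40,158,35),t(38,165)),(T,bl(40,-158,35),t(722,43)),
(S,bl(-40,-158,60),s(152,50)),(S,bl(-40,158,60),s(757,327)),(S,bl(40,-158,35),s(50,152)),(S,bl(40,158,35),s(668,453))]
b,r=fit(obs,[600,0,.2]);print("bin",b,r.tolist())
# tin lid: fit u0,y0 ,yaw in floor plane
tp=[(583,97),(655,90),(675,222),(607,240)];sp=[(128,140),(208,90),(262,128),(185,165)]
def lid(q,n=60):
    o=[]
    for dx,dy in((33,16),(33,-16),(-33,-16),(-33,16)):
        c,d=np.cos(q[2]),np.sin(q[2]);o.append(bl(q[0]+c*dx-d*dy,q[1]+d*dx+c*dy,n))
    return place(b,o)
# scene order guess: match by nearest
tp=np.array([t(*p) for p in tp]);sp=np.array([s(*p) for p in sp])
so=proj(S,lid([0,-104,0]));idx=[int(np.argmin(np.hypot(*(sp-o).T))) for o in so];print(idx)
f=lambda q:np.r_[(proj(T,lid(q))-tp).ravel(),(proj(S,lid(q))-sp[idx]).ravel()]
r=least_squares(f,[0,-104,0],loss="soft_l1");print("tin",r.x,np.round(r.fun,1),lid(r.x).mean(0))
m,r=fit([(T,[65,65,4],(274,227)),(T,[65,-65,4],(325,225)),(T,[-65,-65,4],(327,276)),(T,[-65,65,4],(277,279)),
(S,[-65,-65,4],(334,226)),(S,[-65,65,4],(370,246)),(S,[65,65,4],(343,275)),(S,[65,-65,4],(303,250))],[400,0,0]);print("mat",m,r.tolist())
k=lambda x,y:np.array([395+x/8,215+y/8])
c,r=fit([(T,[-35,70.5,5],k(108,383)),(T,[-35,-70.5,5],k(518,235)),(T,[35,70.5,5],k(35,178)),
(T,[25,-18.5,5],k(308,113)),(T,[-25,-18.5,5],k(370,250)),(T,[25,-18.5,65],k(348,82)),(T,[-25,-18.5,65],k(400,222))],[450,-300,.3]);print("caddy",c,r.tolist())
np.savez("fit.npz",b=b,m=m,c=c)
from bench import bot
print(place(b,bl(0,-104,0)))
E
```

```text
bin [6.33626405e+02 7.97098536e+01 1.99520803e-01] [[-0.8, -0.9], [-0.9, -1.0], [-1.4, 0.4], [-0.7, 0.6], [0.0, -0.7], [-0.2, -0.6], [-1.3, -0.9], [-0.7, -1.3]]
[3, 0, 1, 2]
tin [-2.26364228e-01 -1.06731017e+02  3.22663890e-03] [-0.4 -0.4 -0.7 -1.5 -0.2  0.6 -0.4 -0.4  0.2 -2.4 -0.3 -3.  -0.3 -2.
  0.5 -4.1] [629.72531782 -29.97022791  86.28280157]
mat [4.31120922e+02 3.71319430e+01 5.89326700e-02] [[0.0, 1.1], [-0.9, 1.0], [-0.5, -0.2], [-1.2, -0.9], [-1.9, -3.2], [1.3, -1.0], [-1.7, -0.1], [-1.4, 0.6]]
caddy [ 4.65510399e+02 -2.99204049e+02  3.56377345e-01] [[1.1, -0.7], [0.3, -0.2], [0.5, -0.3], [-0.5, 0.2], [-1.1, 0.9], [-0.6, -0.4], [0.2, 0.7]]
[[654.23917002 -22.22695978  32.        ]]
```

Emit:
step_arm(
  series=[
    [[31, -45, 4.5], [0, 0, 0.034], 1],
    [[31, -45, 4.5], [0, 0, 0.034], 1],
    [[31, -45, 4.5], [0, 0, 0.034], 1],
    [[31, -45, 4.5], [0, 0, 0.034], 1],
    [[31, -45, 4.5], [0, 0, 0.034], 1],
    [[31, -45, 4.5], [0, 0, 0.034], 1],
    [[31, -45, 4.5], [0, 0, 0.034], 1],
    [[31, -45, 4.5], [0, 0, 0.034], 1],
    [[31, -45, 4.5], [0, 0, 0.034], 1],
    [[31, -45, 4.5], [0, 0, 0.034], 1],
    [[31, -45, 4.5], [0, 0, 0.034], 1],
    [[31, -45, 4.5], [0, 0, 0.034], 1],
    [[31, -45, 4.5], [0, 0, 0.034], 1],
    [[31, -45, 4.5], [0, 0, 0.034], 1],
    [[0, 0, 0], [0, 0, 0], 0.57],
    [[0, 0, 0], [0, 0, 0], 0.57],
    [[0, 0, 0], [0, 0, 0], 0.57],
  ],
)

```text
clock: 2.28
position: [604.2, -27.5, 285.4]
ee_rot: [0.314, -3.125, -0.001]
ft_force: [-0.4, 0.6, 0.7]
grip_width: 64.8
grasp_force: 0.0
```

Run:
```python
from h import *
from bench import bot
import cv2
c=wrist(bot);np.savez("w1.npz",**c);im=c["frame"][:,:,::-1]
s=bot.read_state();print(s["clock"],s["position"],s["joints"],Ro.from_rotvec(s["ee_rot"]).as_matrix())
F=np.load("fit.npz");b=F["b"]
pt=proj(c,place(b,[bl(x,-106.7+y,60) for x in(33,-33) for y in(16,-16)]));print(pt.round(1))
cv2.imwrite("pics/w1.png",im)
```

```text
2.325 [604.25008583 -27.50498149 285.59086604] [-1.75897041e-01  1.39130526e-01  1.50146396e+00  1.69658691e-04
  1.50115541e+00 -1.94741599e+00] [[-9.79925110e-01 -1.99365904e-01 -1.25198036e-04]
 [-1.99365926e-01  9.79925094e-01  1.94151797e-04]
 [ 8.39774490e-05  2.15214444e-04 -9.99999973e-01]]
[[330.5 264.5]
 [297.8 264.5]
 [330.3 198.6]
 [298.4 198.6]]
```

View pics/w1.png

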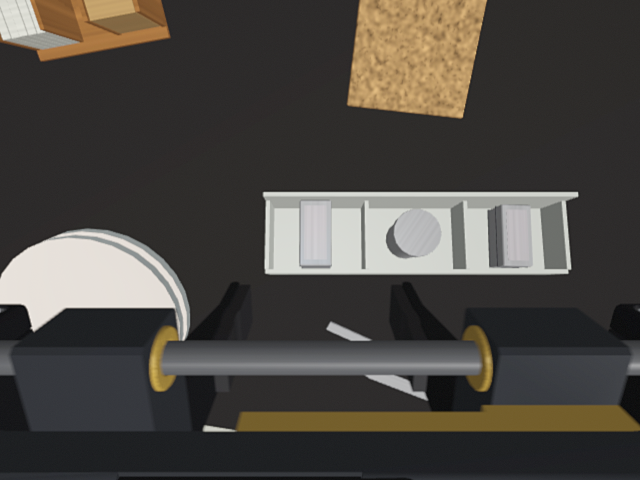

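The wrist view shows the tin lid at (301–331, 200–267) in the right bay, against a prediction of (298–330, 199–264). The bin's top corners are near (264,193), (577,194), (265,273) and (570,272). I'll refine the poses with these.

Run:
```python
from h import *
F=np.load("fit.npz");b0=F["b"];W=dict(np.load("w1.npz"))
b,r=fit([(W,bl(-40,-158,60),(264,193)),(W,bl(-40,158,60),(577,194)),(W,bl(40,-158,35),(265,273)),(W,bl(40,158,35),(570,272))],b0)
print(b,r.tolist())
tp=np.array([(331,267),(301,267),(301,200.5),(331,200.5)])
def lid(q,n):
    o=[]
    for dx,dy in((33,16),(33,-16),(-33,-16),(-33,16)):
        c,d=np.cos(q[2]),np.sin(q[2]);o.append(bl(q[0]+c*dx-d*dy,q[1]+d*dx+c*dy,n))
    return place(b,o)
for n in(36,60):
    r=least_squares(lambda q:(proj(W,lid(q,n))-tp).ravel(),[0,-104,0]);print(n,r.x,r.fun.round(1),lid(r.x,n).mean(0),lid(r.x,n-32).mean(0))
m=F["m"];print(m,proj(W,place(m,[[65,-65,4],[65,65,4]])),F["c"],proj(W,place(F["c"],[[35,70.5,5],[35,-70.5,5]])))
```

```text
[6.34432200e+02 8.00981912e+01 2.00283301e-01] [[-0.5, -0.3], [1.1, -1.4], [0.6, 0.4], [-1.4, 1.4]]
36 [-1.96930860e+00 -1.05456714e+02  1.05774820e-03] [ 0.3 -2.2 -0.3 -2.2 -0.   2.3  0.   2.3] [638.75324449 -26.63238119  63.79481455] [652.00669187 -23.94186518  34.79296537]
60 [ 1.30260576e+00 -1.05153124e+02  1.11753843e-03] [ 1.3 -0.3 -1.3 -0.3 -1.   0.3  1.   0.2] [631.65884527 -27.76279707  86.92897221] [644.91229265 -25.07228106  57.92712302]
[4.31120922e+02 3.71319430e+01 5.89326700e-02] [[343.79144892  99.19062617]
 [459.40996298 116.66999352]] [ 4.65510399e+02 -2.99204049e+02  3.56377345e-01] [[164.73225905  33.13565194]
 [ 35.99272832  56.3110631 ]]
```

Emit:
step_arm(
  series=[
    [[0.8, -1.3, -30], [0.029, -0.1425, 0], 0.57],
    [[0.8, -1.4, -30], [0.029, -0.1425, 0], 0.57],
    [[0.5, -1.3, -30], [0.029, -0.1425, 0], 0.57],
    [[0.5, -1.3, -30], [0, 0, 0], 0.57],
    [[0, 0, -24], [0, 0, 0], 0.57],
    [[0, 0, 0], [0, 0, 0], 0.57],
    [[0, 0, 0], [0, 0, 0], 0.57],
  ],
)

```text
clock: 3.2
position: [608.1, -33.6, 143.0]
ee_rot: [-0.27, 2.692, 0.06]
ft_force: [0.2, 0.3, -0.2]
grip_width: 49.5
grasp_force: 0.0
```

Run:
```python
from h import *
from bench import bot
s=bot.read_state();R=Ro.from_rotvec(s["ee_rot"]).as_matrix();p=s["position"];print(p,R,s["grip_width"],s["ft_force"])
b=[634.4,80.1,.2003];D=place([0,0,b[2]],[N])[0];lid=np.array([631.66,-27.76,86.93])
print("toolz+N",R[:,2]+D,"ydir",np.degrees(np.arctan2(R[1,1],R[0,1])),"to go",lid-32*D-p, lid+60*D-p)
```

```text
[608.11218705 -33.62908978 143.02668081] [[-8.87521585e-01 -1.98910683e-01  4.15619989e-01]
 [-1.80180807e-01  9.80017617e-01  8.42635568e-02]
 [-4.24075833e-01 -1.01019549e-04 -9.05626677e-01]] 49.4777238332339 [ 0.17008609  0.2803002  -0.24988186]
toolz+N [0.00145116 0.00017802 0.00068111] ydir 101.47326605378996 to go [ 36.8012154    8.55982711 -85.09852999] [-1.30231664  0.82395728 -1.71821359]
```

Emit:
step_arm(
  series=[
    [[6.1, 1.4, -14.2], [0, 0, 0], 0.57],
    [[6.1, 1.4, -14.2], [0, 0, 0], 0.57],
    [[6.1, 1.4, -14.2], [0, 0, 0], 0.57],
    [[6.1, 1.4, -14.2], [0, 0, 0], 0.57],
    [[6.2, 1.4, -14.2], [0, 0, 0], 0.57],
    [[6.2, 1.5, -14.1], [0, 0, 0], 0.57],
    [[0, 0, 0], [0, 0, 0], 0.57],
  ],
)

```text
clock: 4.08
position: [643.2, -25.1, 54.0]
ee_rot: [-0.269, 2.697, 0.062]
ft_force: [-0.3, 0.3, -0.5]
grip_width: 49.3
grasp_force: 0.0
```

Run:
```python
from h import *
from bench import bot
import cv2
c=wrist(bot);cv2.imwrite("pics/w2.png",c["frame"][:,:,::-1])
```

```text
(no output)
```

View pics/w2.png

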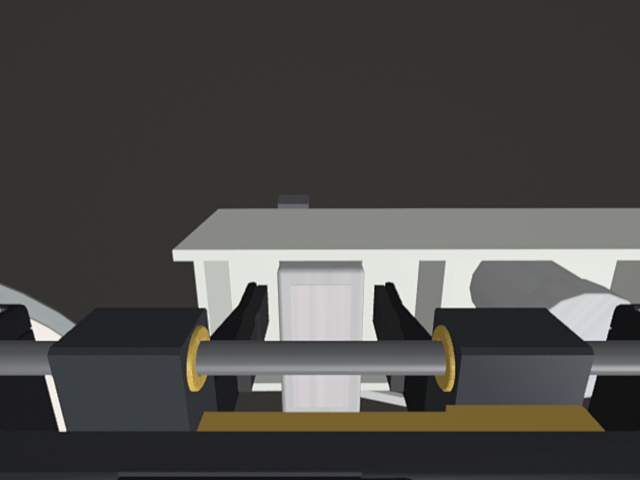

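The fingers (tips near (257,290) and (387,290)) straddle the tin (279–362) evenly, clear of the bay walls. Close and lift along the bin normal.

Emit:
step_arm(
  series=[
    [[0, 0, 0], [0, 0, 0], 0],
    [[0, 0, 0], [0, 0, 0], 0],
    [[0, 0, 0], [0, 0, 0], 0],
    [[0, 0, 0], [0, 0, 0], 0],
    [[0, 0, 0], [0, 0, 0], 0],
    [[0, 0, 0], [0, 0, 0], 0],
  ],
)

```text
clock: 4.88
position: [644.5, -25.7, 57.1]
ee_rot: [-0.269, 2.693, 0.06]
ft_force: [-3.6, -0.8, 5.9]
grip_width: 32.2
grasp_force: 30.0
```

Emit:
step_arm(
  series=[
    [[-3, -0.6, 6.5], [0, 0, 0], 0],
    [[-6.2, -1.3, 13.6], [0, 0, 0], 0],
    [[-6.2, -1.3, 13.6], [0, 0, 0], 0],
    [[-6.2, -1.3, 13.6], [0, 0, 0], 0],
    [[-6.2, -1.3, 13.6], [0, 0, 0], 0],
    [[-6.2, -1.3, 13.6], [0, 0, 0], 0],
    [[-6.2, -1.3, 13.6], [0, 0, 0], 0],
    [[0, 0, 40], [0, 0, 0], 0],
    [[0, 0, 0], [0, 0, 0], 0],
  ],
)

```text
clock: 6.0
position: [606.5, -34.9, 189.6]
ee_rot: [-0.269, 2.686, 0.056]
ft_force: [0.1, -0.6, -1.9]
grip_width: 31.8
grasp_force: 30.0
```

Emit:
step_arm(
  series=[
    [[-25, 9, 0], [-0.0217, 0.1069, 0], 0],
    [[-25, 9, 0], [-0.0217, 0.1069, 0], 0],
    [[-25, 10, 0], [-0.0217, 0.1069, 0], 0],
    [[-25, 11, 0], [-0.0217, 0.1069, 0], 0],
    [[-25, 11, -15], [0, 0, 0], 0],
    [[-25, 11, -35], [0, 0, 0], 0],
    [[-25, 11, -35], [0, 0, 0], 0],
    [[0, 0, -25], [0, 0, 0], 0],
    [[0, 0, -20], [0, 0, 0], 0],
    [[0, 0, 0], [0, 0, 0], 0],
    [[0, 0, 0], [0, 0, 0], 0],
  ],
)

```text
clock: 7.38
position: [429.2, 38.0, 54.8]
ee_rot: [-0.312, 3.126, 0.0]
ft_force: [0.5, -0.8, -2.7]
grip_width: 31.8
grasp_force: 30.0
```

Run:
```python
from h import *
from bench import bot
s=bot.read_state();print(s["position"],Ro.from_rotvec(s["ee_rot"]).as_matrix().round(4),s["grip_width"],s["ft_force"])
```

```text
[429.19744694  37.97912028  54.83686619] [[-9.802e-01 -1.978e-01  1.000e-04]
 [-1.978e-01  9.802e-01  3.000e-04]
 [-1.000e-04  3.000e-04 -1.000e+00]] 31.82434176503763 [ 0.54780037 -0.80766708 -2.71146241]
```

Emit:
step_arm(
  series=[
    [[0, 0, -8], [0, 0, 0], 0],
    [[0, 0, -7], [0, 0, 0], 0],
    [[0, 0, -4], [0, 0, 0], 0],
    [[0, 0, -1], [0, 0, 0], 0],
    [[0, 0, 0], [0, 0, 0], 0],
    [[0, 0, 0], [0, 0, 0], 0],
  ],
)

```text
clock: 8.12
position: [429.2, 38.0, 34.7]
ee_rot: [-0.312, 3.126, 0.0]
ft_force: [0.7, -0.8, -2.3]
grip_width: 31.8
grasp_force: 30.0
```

Emit:
step_arm(
  series=[
    [[0, 0, -1], [0, 0, 0], 0],
    [[0, 0, -1], [0, 0, 0], 0],
    [[0, 0, 0], [0, 0, 0], 0],
  ],
)

```text
clock: 8.5
position: [428.9, 38.0, 32.4]
ee_rot: [0.312, -3.126, -0.0]
ft_force: [-0.2, -0.6, -1.9]
grip_width: 31.4
grasp_force: 30.0
```

Emit:
step_arm(
  series=[
    [[0, 0, -1], [0, 0, 0], 0],
    [[0, 0, 0], [0, 0, 0], 0],
  ],
)

```text
clock: 8.75
position: [428.9, 38.0, 31.4]
ee_rot: [0.312, -3.126, -0.0]
ft_force: [-0.9, 0.4, -1.8]
grip_width: 31.6
grasp_force: 30.0
```

Emit:
step_arm(
  series=[
    [[0, 0, -1], [0, 0, 0], 0],
    [[0, 0, 0], [0, 0, 0], 0],
  ],
)

```text
clock: 9.0
position: [429.1, 38.0, 30.9]
ee_rot: [0.312, -3.126, -0.0]
ft_force: [-3.1, 0.7, 4.1]
grip_width: 32.1
grasp_force: 30.0
```

Emit:
step_arm(
  series=[
    [[0, 0, -1], [0, 0, 0], 0],
    [[0, 0, 0], [0, 0, 0], 0],
  ],
)

```text
clock: 9.25
position: [429.1, 38.0, 30.8]
ee_rot: [0.313, -3.125, -0.0]
ft_force: [-8.6, 0.5, 15.3]
grip_width: 31.5
grasp_force: 30.0
```

Emit:
step_arm(
  series=[
    [[0, 0, 0.7], [0, 0, 0], 0],
    [[0, 0, 0], [0, 0, 0], 0.6],
    [[0, 0, 0], [0, 0, 0], 0.6],
    [[0, 0, 0], [0, 0, 0], 0.6],
    [[0, 0, 0], [0, 0, 0], 0.6],
  ],
)

```text
clock: 9.88
position: [429.0, 38.0, 30.1]
ee_rot: [0.312, -3.126, -0.0]
ft_force: [1.1, -0.1, 0.6]
grip_width: 51.3
grasp_force: 0.0
```

Emit:
step_arm(
  series=[
    [[0, 0, 10], [0, 0, 0], 0.6],
    [[0, 0, 25], [0, 0, 0], 0.6],
    [[0, 0, 40], [0, 0, -0.15], 1],
    [[0, 0, 40], [0, 0, -0.17], 1],
    [[0, 0, 30], [0, 0, -0.17], 1],
    [[0, 0, 5], [0, 0, -0.17], 1],
    [[0, 0, 0], [0, 0, -0.17], 1],
    [[0, 0, 0], [0, 0, -0.17], 1],
    [[0, 0, 0], [0, 0, -0.17], 1],
    [[0, 0, 0], [0, 0, -0.17], 1],
    [[0, 0, 0], [0, 0, -0.17], 1],
    [[0, 0, 0], [0, 0, -0.06], 1],
    [[0, 0, 0], [0, 0, 0], 1],
    [[0, 0, 0], [0, 0, 0], 1],
  ],
)

```text
clock: 11.62
position: [429.1, 38.0, 180.6]
ee_rot: [1.987, 2.433, 0.001]
ft_force: [0.4, 0.0, 0.7]
grip_width: 87.2
grasp_force: 0.0
```

Run:
```python
from h import *
from bench import bot
import cv2
c=wrist(bot);np.savez("w3.npz",**c);cv2.imwrite("pics/w3.png",c["frame"][:,:,::-1])
s=bot.read_state();R=Ro.from_rotvec(s["ee_rot"]).as_matrix();print(s["position"],R.round(4),s["joints"])
print(proj(c,place([429,38,.2],[[x,y,64] for x in(33,-33) for y in(16,-16)])).round(1))
```

```text
[429.04954957  37.99918485 180.51841208] [[-1.997e-01  9.799e-01  5.000e-04]
 [ 9.799e-01  1.997e-01  1.000e-04]
 [-0.000e+00  6.000e-04 -1.000e+00]] [-9.52811809e-02 -2.29174041e-01  2.05477247e+00  1.36774422e-04
  1.31545743e+00 -2.96317429e-01]
[[363.3 209.8]
 [361.8 250. ]
 [275.4 209.8]
 [276.9 249.9]]
```

View pics/w3.png

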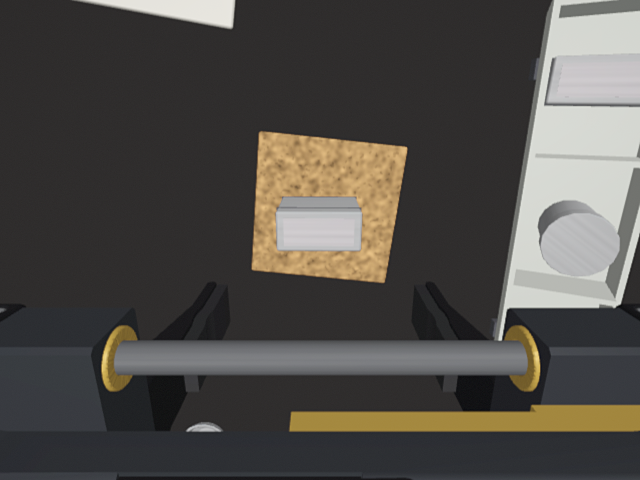

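The tin stands upright on the cork mat, lid at (276–361, 208–250), within 2 px of prediction. Regrasp by its ends.

Emit:
step_arm(
  series=[
    [[0, 0, -40], [0, 0, 0], 1],
    [[0, 0, -40], [0, 0, 0], 1],
    [[0, 0, -25], [0, 0, 0], 1],
    [[0, 0, -20], [0, 0, 0], 1],
    [[0, 0, -15], [0, 0, 0], 1],
    [[0, 0, -6], [0, 0, 0], 1],
    [[0, 0, 0], [0, 0, 0], 1],
    [[0, 0, 0], [0, 0, 0], 1],
  ],
)

```text
clock: 12.68
position: [429.8, 37.9, 35.0]
ee_rot: [1.988, 2.431, 0.002]
ft_force: [0.6, -0.3, -0.1]
grip_width: 87.2
grasp_force: 0.0
```

Emit:
step_arm(
  series=[
    [[0, 0, 0], [0, 0, 0], 0.7],
    [[0, 0, 0], [0, 0, 0], 0.7],
    [[0, 0, 0], [0, 0, 0], 0.5],
    [[0, 0, 0], [0, 0, 0], 0.5],
    [[0, 0, 0], [0, 0, 0], 0.5],
    [[0, 0, 0], [0, 0, 0], 0.5],
  ],
)

```text
clock: 13.42
position: [428.9, 38.0, 34.4]
ee_rot: [-1.988, -2.432, 0.0]
ft_force: [-3.1, 0.0, 5.2]
grip_width: 65.8
grasp_force: 30.0
```

Emit:
step_arm(
  series=[
    [[0, 0, 10], [0, 0, 0], 0.5],
    [[0, 0, 25], [0, 0, 0], 0.5],
    [[0, 0, 35], [0, 0, 0], 0.5],
    [[0, 0, 40], [0, 0, 0], 0.5],
    [[5, -20, 40], [0, 0, 0], 0.5],
    [[7, -45, 15], [0, 0, 0.0174], 0.5],
    [[7, -45, 0], [0, 0, 0.0174], 0.5],
    [[7, -45, 0], [0, 0, 0.0174], 0.5],
    [[7, -45, 0], [0, 0, 0.0174], 0.5],
    [[7, -45, 0], [0, 0, 0.0174], 0.5],
    [[7, -45, 0], [0, 0, 0.0174], 0.5],
    [[7, -45, 0], [0, 0, 0.0174], 0.5],
    [[7, -45, 0], [0, 0, 0.0174], 0.5],
    [[7, -40, 0], [0, 0, 0.0174], 0.5],
    [[0, 0, 0], [0, 0, 0], 0.5],
    [[0, 0, 0], [0, 0, 0], 0.5],
    [[0, 0, 0], [0, 0, 0], 0.5],
  ],
)

```text
clock: 15.55
position: [497.0, -380.7, 199.2]
ee_rot: [-1.791, -2.581, -0.001]
ft_force: [-0.4, 0.6, -2.0]
grip_width: 65.9
grasp_force: 30.0
```

Run:
```python
from h import *
from bench import bot
import cv2
c=wrist(bot);np.savez("w4.npz",**c);im=c["frame"][:,:,::-1]
s=bot.read_state();R=Ro.from_rotvec(s["ee_rot"]).as_matrix();print(s["position"],R.round(4),s["joints"])
pr=proj(c,place(np.load("fit.npz")["c"],[[x,y,z] for x in(25,-25) for y in(18.5,-18.5) for z in (5,65)])).round(1);print(pr)
x0,y0=np.clip((pr.mean(0)-[100,75]).astype(int),0,[440,330]);print(x0,y0)
cv2.imwrite("pics/w4.png",cv2.resize(im[y0:y0+150,x0:x0+200],(800,600),interpolation=cv2.INTER_CUBIC))
```

```text
[ 497.11353003 -380.82005019  199.38724778] [[-3.500e-01  9.367e-01  2.000e-04]
 [ 9.367e-01  3.500e-01  4.000e-04]
 [ 3.000e-04  3.000e-04 -1.000e+00]] [-7.79784590e-01  2.39532262e-01  1.54789696e+00  4.35558110e-04
  1.35428672e+00 -1.13749562e+00]
[[347.3  88.7]
 [352.9  83. ]
 [346.4 132.6]
 [351.6 135.9]
 [290.1  88.6]
 [283.8  82.9]
 [291.  132.5]
 [285.2 135.8]]
218 35
```

View pics/w4.png

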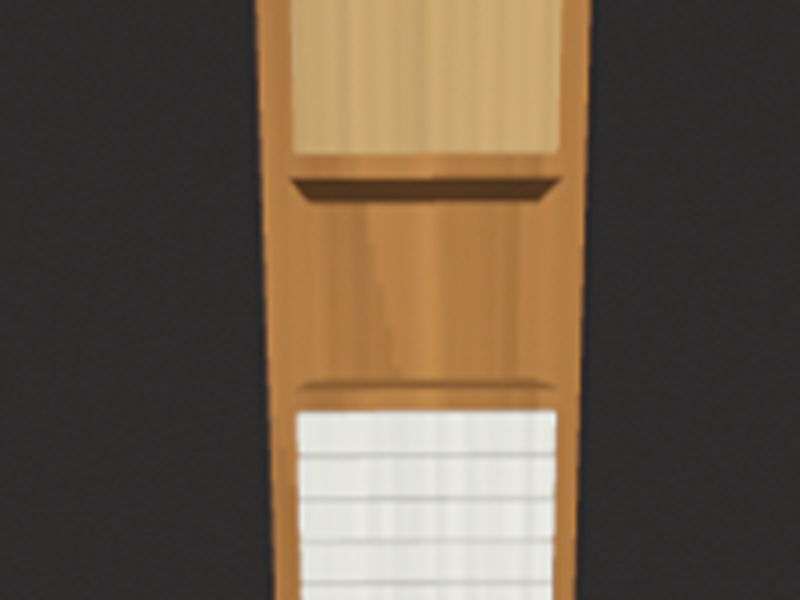

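The crop shows the bay's +y wall with its top inner edge at y=178 (291→560) and foot at 200 (308→545). The −y wall's foot is at 381 and its top at 388. That is about 6 px off in u and 3.5 px in v from my first fit, so I'll refit from here.

Run:
```python
from h import *
W=dict(np.load("w4.npz"));k=lambda x,y:np.array([218+x/4,35+y/4])
W2=dict(W)
obs=[(W,[-25,18.5,65],k(291,178)),(W,[25,18.5,65],k(560,178)),(W,[-25,18.5,5],k(308,200)),(W,[25,18.5,5],k(545,200)),
(W,[-25,-18.5,65],k(296,388)),(W,[25,-18.5,65],k(556,388)),(W,[-25,-18.5,5],k(305,381)),(W,[25,-18.5,5],k(545,381)),
(W,[-35,0,5],k(267,290)),(W,[35,0,5],k(584,290))]
c,r=fit(obs,[465,-299,.356]);print(c,r.tolist())
c2,r=fit([(q,L,px+[.8,.9]) for q,L,px in obs],[465,-299,.356]);print(c2)
c3,r=fit([(q,L,px) for q,L,px in obs if L[2]==65],[465,-299,.356]);print(c3,r.tolist())
p=np.array([497.1,-380.8]);print(c[:2]-p,c2[:2]-p)
```

```text
[ 4.69106152e+02 -2.95084482e+02  3.56680336e-01] [[-0.4, -0.4], [1.6, -0.4], [0.5, 0.4], [-1.4, 0.4], [-0.5, 0.3], [1.1, 0.3], [2.1, -0.7], [-2.5, -0.7], [-0.1, 0.4], [-0.4, 0.4]]
[ 4.69946083e+02 -2.95501415e+02  3.56703548e-01]
[ 4.68846586e+02 -2.95269806e+02  3.57956119e-01] [[-0.9, -0.3], [1.2, -0.3], [-0.9, 0.4], [0.7, 0.3]]
[-27.99384838  85.71551822] [-27.15391657  85.29858542]
```

Emit:
step_arm(
  series=[
    [[-4, 16, -30], [0, 0, 0], 0.5],
    [[-5, 16, -30], [0, 0, 0], 0.5],
    [[-4.6, 16, -14], [0, 0, 0.002], 0.5],
    [[0, 0, 0], [0, 0, 0], 0.5],
    [[0, 0, 0], [0, 0, 0], 0.5],
    [[0, 0, 0], [0, 0, 0], 0.5],
  ],
)

```text
clock: 16.35
position: [484.3, -335.1, 126.7]
ee_rot: [1.788, 2.58, -0.0]
ft_force: [1.0, 0.2, -1.6]
grip_width: 65.9
grasp_force: 30.0
```

Run:
```python
from h import *
from bench import bot
import cv2
c=wrist(bot);np.savez("w5.npz",**c);im=c["frame"][:,:,::-1]
s=bot.read_state();R=Ro.from_rotvec(s["ee_rot"]).as_matrix();print(s["position"],R.round(4),s["ft_force"])
print(proj(c,place([469.4,-295.3,.357],[[x,y,z] for x in(-25,25) for y in(18.5,-18.5) for z in (5,65)])).round(1))
cv2.imwrite("pics/w5.png",cv2.resize(im[120:345,170:470],(800,600),interpolation=cv2.INTER_CUBIC))
```

```text
[ 484.11617153 -335.03921046  126.52989403] [[-0.3506  0.9365  0.0018]
 [ 0.9365  0.3506 -0.0015]
 [-0.0021  0.0012 -1.    ]] [-0.25055923  0.79962357 -2.03461899]
[[285.2 147.4]
 [276.2 155.9]
 [286.6 197.5]
 [278.3 217.9]
 [353.9 147.5]
 [362.8 156. ]
 [352.6 197.5]
 [360.6 218. ]]
```

View pics/w5.png

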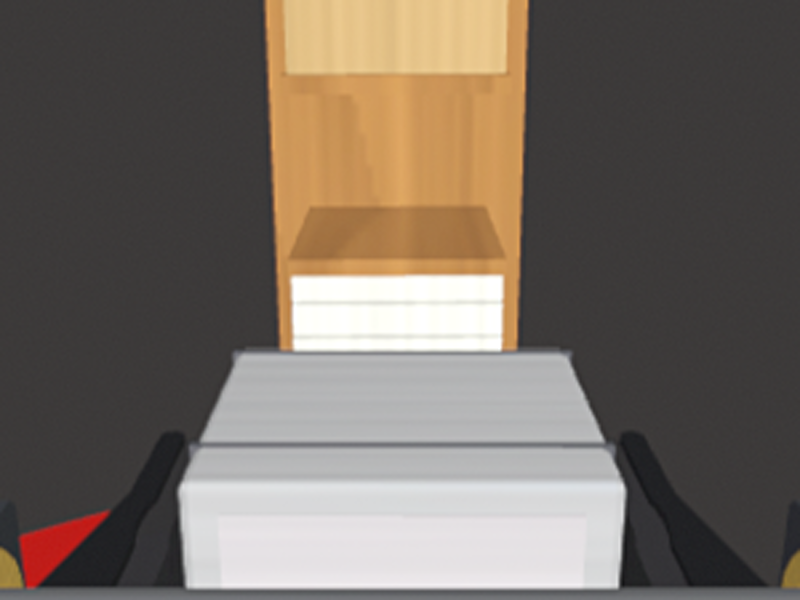

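The crop shows the −y wall's top edge at y=259 (290–506) and its foot at 207 (309–487), within 1 px of prediction. The held tin's lower near edge is at y=352 (237–570). I'll check how the tin sits in the hand.

Run:
```python
from h import *
W=dict(np.load("w5.npz"));p=[484.12,-335.04,.3582]
k=lambda x,y:[170+x/2.6667,120+y/2.6667]
for z in(93,96,99): print(z,proj(W,place(p,[[-33,16,z],[33,16,z],[-33,16,z+60],[33,16,z+60]])).round(1).tolist())
print(k(237,352),k(570,352),k(180,482),k(625,482))
```

```text
93 [[258.5, 245.3], [379.9, 245.2], [235.1, 295.0], [402.7, 294.9]]
96 [[257.6, 247.1], [380.7, 247.0], [233.4, 298.6], [404.3, 298.4]]
99 [[256.8, 249.0], [381.6, 248.9], [231.7, 302.2], [406.0, 302.0]]
[258.87388907638655, 251.99835002062474] [383.747328158398, 251.99835002062474] [237.49915626054673, 300.74774065324186] [404.37207034912063, 300.74774065324186]
```

Emit:
step_arm(
  series=[
    [[-5, 14, 0], [0, 0, 0], 0.5],
    [[-5, 14, 0], [0, 0, 0], 0.5],
    [[-5, 12.4, 0], [0, 0, 0], 0.5],
    [[0, 0, 0], [0, 0, 0], 0.5],
    [[0, 0, 0], [0, 0, 0], 0.5],
    [[0, 0, 0], [0, 0, 0], 0.5],
    [[0, 0, 0], [0, 0, 0], 0.5],
  ],
)

```text
clock: 17.27
position: [468.5, -293.9, 125.2]
ee_rot: [1.79, 2.582, 0.0]
ft_force: [0.7, -0.1, -2.1]
grip_width: 65.6
grasp_force: 30.0
```

Run:
```python
from h import *
from bench import bot
s=bot.read_state();R=Ro.from_rotvec(s["ee_rot"]).as_matrix();print(s["position"],np.arctan2(R[1,1],R[0,1]),R[:,2],s["ft_force"])
print(np.array([469.15,-294.65])-s["position"][:2])
```

```text
[ 468.45445296 -293.93514686  125.21851536] 0.358226189451125 [ 1.74146837e-04  6.56718736e-05 -9.99999983e-01] [ 0.68927932 -0.12967758 -2.11098306]
[ 0.69554704 -0.71485314]
```

Emit:
step_arm(
  series=[
    [[0.7, -0.7, -12], [0, 0, 0], 0.5],
    [[0, 0, -12], [0, 0, 0], 0.5],
    [[0, 0, -6], [0, 0, 0], 0.5],
    [[0, 0, -3], [0, 0, 0], 0.5],
    [[0, 0, -3], [0, 0, 0], 0.5],
    [[0, 0, 0], [0, 0, 0], 0.5],
    [[0, 0, 0], [0, 0, 0], 0.5],
  ],
)

```text
clock: 18.15
position: [469.3, -294.4, 89.6]
ee_rot: [1.789, 2.581, 0.0]
ft_force: [-0.4, 0.5, -1.4]
grip_width: 65.7
grasp_force: 30.0
```

Emit:
step_arm(
  series=[
    [[0, 0, -2], [0, 0, 0], 0.5],
    [[0, 0, -2], [0, 0, 0], 0.5],
    [[0, 0, 0], [0, 0, 0], 0.5],
  ],
)

```text
clock: 18.52
position: [468.9, -294.2, 85.0]
ee_rot: [-1.789, -2.582, -0.0]
ft_force: [0.5, 0.5, -2.2]
grip_width: 65.8
grasp_force: 30.0
```

Emit:
step_arm(
  series=[
    [[0, 0, -6], [0, 0, 0], 0.5],
    [[0, 0, -8], [0, 0, 0], 0.5],
    [[0, 0, -8], [0, 0, 0], 0.5],
    [[0, 0, -8], [0, 0, 0], 0.5],
    [[0, 0, -6], [0, 0, 0], 0.5],
    [[0, 0, -4], [0, 0, 0], 0.5],
    [[0, 0, -2], [0, 0, 0], 0.5],
    [[0, 0, 0], [0, 0, 0], 0.5],
    [[0, 0, 0], [0, 0, 0], 0.5],
  ],
)

```text
clock: 19.65
position: [469.3, -294.5, 43.5]
ee_rot: [1.789, 2.582, 0.0]
ft_force: [0.3, -0.2, -2.7]
grip_width: 65.8
grasp_force: 30.0
```

Emit:
step_arm(
  series=[
    [[0, 0, -2], [0, 0, 0], 0.5],
    [[0, 0, -2], [0, 0, 0], 0.5],
    [[0, 0, -1], [0, 0, 0], 0.5],
    [[0, 0, 0], [0, 0, 0], 0.5],
    [[0, 0, 0], [0, 0, 0], 0.5],
  ],
)

```text
clock: 20.27
position: [469.1, -294.3, 38.2]
ee_rot: [1.79, 2.582, 0.0]
ft_force: [-0.6, -0.5, -2.0]
grip_width: 65.7
grasp_force: 30.0
```

Emit:
step_arm(
  series=[
    [[0, 0, -1], [0, 0, 0], 0.5],
    [[0, 0, -1], [0, 0, 0], 0.5],
    [[0, 0, 0], [0, 0, 0], 0.5],
  ],
)

```text
clock: 20.65
position: [469.0, -294.2, 36.1]
ee_rot: [-1.79, -2.582, -0.0]
ft_force: [-0.2, -0.9, -2.4]
grip_width: 65.5
grasp_force: 30.0
```

Emit:
step_arm(
  series=[
    [[0, 0, -1], [0, 0, 0], 0.5],
    [[0, 0, 0], [0, 0, 0], 0.5],
  ],
)

```text
clock: 20.9
position: [469.2, -294.4, 35.4]
ee_rot: [1.79, 2.582, 0.0]
ft_force: [0.0, 1.0, 0.3]
grip_width: 66.0
grasp_force: 30.0
```

Emit:
step_arm(
  series=[
    [[0, 0, -0.7], [0, 0, 0], 0.5],
    [[0, 0, 0], [0, 0, 0], 0.5],
  ],
)

```text
clock: 21.15
position: [469.2, -294.4, 35.4]
ee_rot: [1.79, 2.582, 0.0]
ft_force: [-3.0, 2.5, 5.9]
grip_width: 65.8
grasp_force: 30.0
```

Emit:
step_arm(
  series=[
    [[0, 0, 0], [0, 0, 0], 0.8],
    [[0, 0, 0], [0, 0, 0], 1],
    [[0, 0, 0], [0, 0, 0], 1],
    [[0, 0, 0], [0, 0, 0], 1],
    [[0, 0, 10], [0, 0, 0], 1],
    [[0, 0, 20], [0, 0, 0], 1],
    [[0, 0, 30], [0, 0, 0], 1],
    [[0, 0, 40], [0, 0, 0], 1],
    [[10, -25, 40], [0, 0, 0], 1],
    [[10, -25, 20], [0, 0, 0], 1],
    [[0, 0, 0], [0, 0, 0], 1],
    [[0, 0, 0], [0, 0, 0], 1],
    [[0, 0, 0], [0, 0, 0], 1],
  ],
)

```text
clock: 22.78
position: [488.2, -342.8, 193.0]
ee_rot: [-1.787, -2.58, -0.001]
ft_force: [-0.5, 0.6, -0.3]
grip_width: 86.8
grasp_force: 0.0
```

Run:
```python
from h import *
from bench import bot
import cv2
c=wrist(bot);np.save("w6.npy",c["frame"])
q=proj(c,place([469.2,-294.7,.357],[[x,y,65] for x in(-33,33) for y in(16,-16)]));print(q.round(1))
hsv=cv2.cvtColor(c["frame"],cv2.COLOR_RGB2HSV);x0,y0=q.min(0).astype(int)-12;x1,y1=q.max(0).astype(int)+12
m=(hsv[...,1]<60)&(hsv[...,2]>110)
u=int(q[:,0].mean());v=int(q[:,1].mean())
print("row",[(i,int(m[v,i])) for i in range(x0,x1) if m[v,i]!=m[v,i-1]],"rows up/low",[[i for i in range(x0,x1) if m[w,i]!=m[w,i-1]] for w in(v-12,v+12)])
print("col S",hsv[y0:y1,u,1].tolist(),y0)
```

```text
[[274.1 138.2]
 [275.6 181.4]
 [363.4 138.3]
 [361.9 181.6]]
row [(276, 1), (364, 0)] rows up/low [[276, 364], [277, 363]]
col S [110, 107, 107, 123, 145, 150, 149, 149, 153, 134, 39, 7, 7, 5, 3, 2, 4, 4, 4, 4, 2, 4, 5, 3, 5, 3, 3, 3, 5, 3, 5, 4, 5, 3, 5, 5, 5, 3, 5, 5, 5, 5, 3, 5, 5, 5, 5, 5, 4, 4, 4, 1, 1, 2, 4, 10, 40, 146, 160, 152, 148, 149, 155, 138, 38, 10, 7] 126
```

Run:
```python
from h import *
from bench import bot
import cv2
c=wrist(bot);hsv=cv2.cvtColor(c["frame"],cv2.COLOR_RGB2HSV);m=(hsv[...,2]>85)
for v in(60,75,90,105,120,200,215): 
    i=np.flatnonzero(m[v,220:420])+220;print(v,i.min(),i.max())
p=[469.2,-294.7,.357];print(proj(c,place(p,[[x,y,5] for y in(70,40,20,-20,-40) for x in(-35,35)])).round(1).tolist())
```

```text
60 220 353
75 276 359
90 277 358
105 277 358
120 278 358
200 281 356
215 281 355
[[277.7, 68.3], [360.4, 68.4], [278.8, 105.8], [359.3, 105.9], [279.5, 129.6], [358.5, 129.8], [280.9, 174.9], [357.1, 175.0], [281.5, 196.4], [356.5, 196.5]]
```

```bash
python3 -c "
from bench import bot
print(bot.job_done())"
```

```text
the job is handed in; nothing more can be done
None
```

I stood the tall tin on the cork mat, regrasped it by its narrow ends, lowered it to the floor of the caddy's middle bay and handed the job in at about 23 s. The last camera check showed it upright and about 2 mm off centre lengthwise; I did not re-photograph the other items, but no contact with them showed in the force readings.

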